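Roll the ball tin onto its parking strip

ROBOT

A 6-joint arm with a two-finger parallel gripper is mounted at the origin on the work surface. World frame = base frame: x ahead of the robot, y to its left, z up, the work surface at z = 0. Lengths are in m, angles in rad, forces in N, time in s.
With the tool pointing down it reaches from about 0.25 to 0.725 m from the base axis. Payload 4 kg.
Tool frame: the origin (TCP) lies midway between the tips of the shut fingers; the grasp point (between the pads) lies 19 mm behind it; z points along the fingers, y is the line along which they close (so a half turn about z gives the same grasp; the last joint's range is limited). The gripper opens to 85 mm and grips with 20 to 120 N. Pads are 22 mm wide; open, the fingers measure 114 mm over their backs; the gripper's body (76 mm by 85 mm) begins 54 mm behind the grasp point. The pads swing forward as they close: fully open they stand 13 mm farther back than shut.
Start: joints at [-1.302, 0.241, 0.005, 1.335, 0, 1.571], TCP at [0.133, -0.482, 0.231] pointing down, gripper open.
Joint ranges: [-2.72, 2.72], [-1.05, 1.87], [-1.09, 1.28], [-1.99, 2.15], [-1.42, 1.44], [-3.14, 3.14]. Speed limits (rad/s): [2.79, 2.79, 3.14, 3.14, 3.14, 3.14].

INTERFACE

Orientations are given as a unit quaternion [x, y, z, w].
In Python, from workcell import monitor, vision, job gives the robot as it stands.
- The arm moves only by the tool move_arm, never from a script. Its argument "moves" is a list that holds one entry, the list of rows, each a list of 5 numbers: the shift along the world's x, y, z in m, then the turn about the world's z in degrees, then the opening in per cent of the stroke, from 0 (shut) to 100 (fully open). In form: [[[x, y, z, turn, gripper], ...]]. A call has 1 to 5 rows; each row is the pose to reach, as a shift and turn from the pose commanded when the call began; what a row does not reach only later rows make up. A row lasts 1/8 s, in which the tool goes at most 62.5 mm and 10.7 degrees, less where a joint would pass 70% of its speed; a pose out of reach is approached as far as the arm can. A call with a gripper value outside its range is refused whole. The fingers move at their own pace and stop on an object; the grip force is fixed at half the most. Time passes only in rows, so rows that repeat a pose let the fingers close. It gives the time, the measured TCP pose, the force, the opening and the grip force at its end, in the units of the state.
- monitor.get_obs(): the state, without advancing time (a new reading comes with each control period).
- vision.camera(name): name is "scene" or "side" or "wrist"; returns a dict with "color" (480x640x3 uint8, red, green, blue), "camera_matrix" (3x3 intrinsics, pixels), "eye" and "attitude" of the camera in the world; the wrist camera has in their place "hand_eye" (4x4, takes a point from camera to tool coordinates, whose origin is the TCP and whose axes are the flange's). Camera axes: x right, y up, looking along -z (the intrinsics and any distortion apply to the point x, -y, -z); pixel columns grow to the right and rows downward; lengths in m; the calibration is good to about 2 mm. A picture is of the moment at which its call begins: read the wrist's pose just before it. There is no depth.
- job.job_done(): hands the job in; it is judged then, once.
The state is a dict: "clock": time; "joint_pos": joint angles; "joint_vel": joint speeds; "tau": joint torques, N m; "eef_pos": TCP position; "tool_rot": TCP orientation; "ft_force": force on the tool from outside, world axes, zero at the start; "ft_torque": the same for the moment, N m; "grip_width": finger opening in m; "grasp_force": force on a finger pad.
Only numpy, scipy, OpenCV 4.12 (cv2) and the standard library are available. Lean on these libraries where they do the work, as an engineer would, in place of code of your own. Each camera call takes 0.05 s, during which the arm holds its last target. There are 200 camera calls.

TASK

Park the blue ball tin: with the fingertips on top of it, roll it slowly across the red shelf until it lies at rest along the cream felt strip, the line it rests on within the strip from end to end, and then take the hand away. The tin must roll, not slide, and must not be pinched, lifted or shoved from low on its side. Leave the basket with its balls, the coaster and the bails where they are.

Things in the scene. Friction and masses are not known exactly. Their poses are not given: they have to be found in the camera images.
- tin: closed blue ball tin with steel end bands and a yellow stripe along it (on top at the start), lying on its side: 76 mm in diameter, 200 mm long, about 0.3 kg. Origin at its middle on the axis, 38 mm above the shelf; x along the axis, roughly away from the robot; z through the stripe, turning as it rolls. Friction with the shelf about 0.6; slight rolling resistance stops it within mm if let go slowly
- tin_near (a point): centre of the tin's end face nearer the robot, on the axis, 100 mm from the origin along the tin's -x
- tin_far (a point): centre of the tin's end face farther from the robot, on the axis, 100 mm from the origin along the tin's +x
- strip: cream felt strip set flush into the shelf (no step), 280 mm long, 40 mm wide; origin at its centre at shelf height; x along its length, roughly away from the robot and within a few degrees of parallel with the tin; y across it. The tin starts 115 to 190 mm to either side of it, centre to centre across the strip; the lane between is clear
- basket: green plastic ball basket, open on top, 130 x 200 mm and 85 mm high, with one divider; holds the two balls; origin at the centre of its underside. To be left alone
- ball0_center (a point): centre of a white ball 72 mm in diameter, in the basket. To be left alone
- ball1_center (a point): centre of the other white ball, 72 mm in diameter, in the basket. To be left alone
- coaster: white and blue ceramic coaster, 100 mm in diameter, 8 mm thick, flat on the shelf; origin at the centre of its underside. To be left alone
- bail0: turned wooden bail lying on the shelf, 112 mm long: a barrel 54 mm long and 22 mm in diameter with a thinner spigot at each end; origin at the middle of the barrel, x along the bail. To be left alone
- bail1: turned wooden bail lying on the shelf, 112 mm long: a barrel 54 mm long and 22 mm in diameter with a thinner spigot at each end; origin at the middle of the barrel, x along the bail. To be left alone
- bail2: turned wooden bail lying on the shelf, 112 mm long: a barrel 54 mm long and 22 mm in diameter with a thinner spigot at each end; origin at the middle of the barrel, x along the bail. To be left alone
- bail3: turned wooden bail lying on the shelf, 112 mm long: a barrel 54 mm long and 22 mm in diameter with a thinner spigot at each end; origin at the middle of the barrel, x along the bail. To be left alone
Things that resemble listed ones, but are neither listed nor needed, are in the scene too. Of the things that look like the tin, the smaller one is meant.

How it is judged:
On the way:
1. the tin has rolled well over: the stripe that was on top has turned more than 115 degrees from upright (angle between tin's own z axis and vertical above 2 rad), for 0.05 s.
At the end, for the whole second after the job is handed in: The tin lies at rest on its side on the shelf along the strip: both ends of its axis are within 20 mm of the strip's centre line (so its line of rest is inside the 40 mm strip) and its middle is within 40 mm of the strip's middle lengthwise (so neither end passes the strip's end) (y of tin_near in the frame of strip between -0.02 and 0.02 m and y of tin_far in the frame of strip between -0.02 and 0.02 m and x of tin in the frame of strip between -0.04 and 0.04 m and height (world z) of tin below 0.042 m and linear speed of tin below 0.01 m/s and angular speed of tin below 0.2 rad/s); the robot touches nothing.
It fails at once if the tin is lifted off the shelf or stood up (height (world z) of tin above 0.048 m or angle between tin's own x axis and vertical below 1.3 rad or angle between tin's own x axis and vertical above 1.85 rad).
It fails at once if the tin is pinched or pushed low on its side: the fingers touch it with the grasp point below 70 mm, lower than the top of the tin (contact force between the fingers and tin above 0.5 N and height (world z) of the grasp point below 0.07 m).
It fails at once if the tin slides instead of rolling: it has gone 76 to 100 mm without turning at least 70 degrees (distance of tin from where it was at the start of the episode between 0.076 and 0.1 m and angle between tin's own z axis and vertical below 1.2 rad).
It fails at once if the tin is flicked: faster than 0.35 m/s (linear speed of tin above 0.35 m/s).
It fails at once if a bystander is moved by more than 15 mm (distance of any of basket, ball0_center, ball1_center, coaster, bail0, bail1, bail2, bail3 from where it was at the start of the episode above 0.015 m).
It also fails if it takes over 61 s, if anything falls off the work surface, if the arm or the gripper's body presses on something with over 40 N, if the wrist force passes 120 N, or if a joint passes its speed limit or range.

## Working session

There is one attempt and no reset: what is moved stays moved. The work goes in short steps, Python scripts to look and compute and a tool call to move; the robot and the scene stay as the last step left them, time stands still between calls to the robot, and variables do not carry over. Pictures are saved under pics/ and viewed, at most 10 in all, crops included, and the job is handed in when it is done.

Besides the shell and the picture viewer there is one more tool, called after "Request:" by a JSON object that holds its "api" and its "payload". move_arm: Moves the arm, as the interface text tells. Its arguments: {"type":"object","properties":{"moves":{"type":"array","items":{"type":"array","items":{"type":"array","items":{"type":"number"}}}}},"required":["moves"]}

```bash
mkdir -p pics; ls; cat > h.py <<'E'
import numpy as np, cv2
from scipy.spatial.transform import Rotation as R
from workcell import monitor, vision, job
def cam(n):
    o=monitor.get_obs(); c=vision.camera(n); K=np.array(c["camera_matrix"])
    if n=="wrist":
        T=np.eye(4);T[:3,:3]=R.from_quat(o["tool_rot"]).as_matrix();T[:3,3]=o["eef_pos"]
        T=T@np.array(c["hand_eye"]); e,A=T[:3,3],T[:3,:3]
    else:
        e=np.array(c["eye"]);A=np.array(c["attitude"]); A=R.from_quat(A).as_matrix() if A.size==4 else A
    return c["color"],K,e,A
def ray(p,K,A):
    u,v=p; d=np.array([(u-K[0,2])/K[0,0],-(v-K[1,2])/K[1,1],-1.]); return A@d
def onz(p,z,K,e,A):
    d=ray(p,K,A); return e+d*(z-e[2])/d[2]
def proj(X,K,e,A):
    q=A.T@(np.array(X)-e); return K[0,0]*q[0]/-q[2]+K[0,2], K[1,1]*-q[1]/-q[2]+K[1,2]
E
python3 - <<'E'
from h import *
for n in("scene","side"):
    c=vision.camera(n); print({k:v for k,v in c.items() if k!="color"})
    cv2.imwrite(f"pics/{n}.png",c["color"][:,:,::-1])
print(monitor.get_obs())
E
```

```text
pics
{'camera_matrix': array([[439.02612961,   0.        , 318.63181984],
       [  0.        , 439.02612961, 232.44041815],
       [  0.        ,   0.        ,   1.        ]]), 'eye': array([1.19370858, 0.20046337, 0.94874867]), 'attitude': array([0.19433229, 0.25278468, 0.74355138, 0.58776374])}
{'camera_matrix': array([[561.88172798,   0.        , 307.05053323],
       [  0.        , 561.88172798, 238.93240253],
       [  0.        ,   0.        ,   1.        ]]), 'eye': array([0.0677951 , 0.72707914, 1.13197041]), 'attitude': array([-0.09977274,  0.30626484,  0.90483249, -0.27843385])}
{'clock': 0.1, 'joint_pos': array([-1.30201650e+00,  2.41327697e-01,  3.88087079e-03,  1.33516043e+00,
       -4.63196185e-06,  1.57079920e+00]), 'joint_vel': array([-0.00048695, -0.00077953,  0.0019344 ,  0.00153018,  0.00096102,
        0.00083166]), 'tau': array([-8.18522094e-04, -3.73137152e+01,  2.53009969e+01,  1.08405371e-02,
       -8.97433824e-05, -1.65251311e-06]), 'eef_pos': array([ 0.13263318, -0.48152866,  0.23051528]), 'tool_rot': array([ 9.90983045e-01,  1.33984272e-01, -1.23615776e-04, -8.96990034e-04]), 'ft_force': array([-0.59994744,  0.52378493,  0.0625207 ]), 'ft_torque': array([ 0.00357234, -0.03716641, -0.0130504 ]), 'grasp_force': 0.0, 'grip_width': 0.0853625423851441}
```

View pics/scene.png

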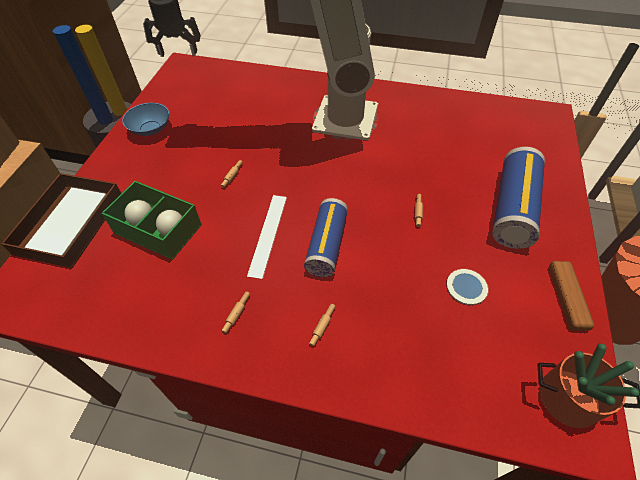

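View pics/side.png

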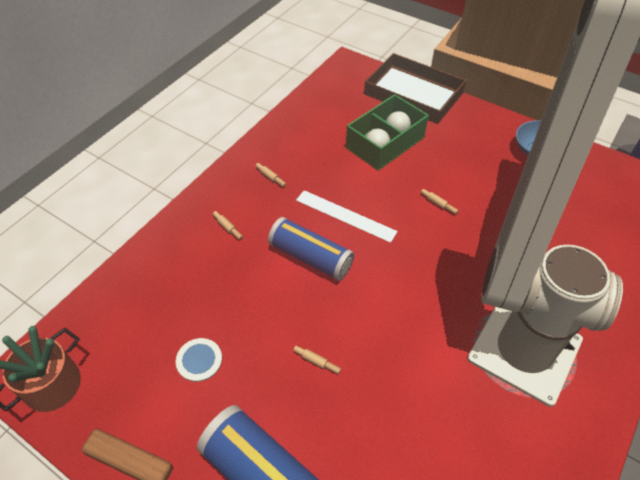

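The scene view shows two tins like the one described: A at (326,237), next to the strip at (267,236), and B at (520,197), which is clearly bigger. A is the smaller one and lies about 0.1–0.2 m from the strip, so A is the one meant. I'll measure it and confirm with a crop.

```bash
python3 - <<'E'
from h import *
for n,ts,tt in(("scene",(267,236),(326,230)),("side",(345,216),(310,240))):
    im,K,e,A=cam(n)
    hsv=cv2.cvtColor(im,cv2.COLOR_RGB2HSV)
    ws=((hsv[:,:,1]<60)&(hsv[:,:,2]>150)).astype(np.uint8)
    ye=cv2.inRange(hsv,(20,120,120),(35,255,255)) 
    for nm,m,t,z in(("strip",ws,ts,0),("stripe",ye,tt,.076)):
        cs,_=cv2.findContours(m,cv2.RETR_EXTERNAL,cv2.CHAIN_APPROX_NONE)
        cs=[c for c in cs if cv2.contourArea(c)>100]
        c=min(cs,key=lambda c:-cv2.pointPolygonTest(c,t,True))
        P=np.array([onz(p,z,K,e,A)[:2] for p in c[:,0].astype(float)])
        (cx,cy),wh,a=cv2.minAreaRect((P*1000).astype(np.float32))
        b=cv2.boxPoints(((cx,cy),wh,a)); 
        L=b[np.argsort(b[:,0])]; near=L[:2].mean(0);far=L[2:].mean(0);d=far-near
        print(n,nm,np.round([cx,cy]),np.round(wh),"ang",np.round(np.degrees(np.arctan2(d[1],d[0])),1),"near",near.round(),"far",far.round(),"area",cv2.contourArea(c))
    if n=="scene":
        x=np.hstack([cv2.resize(im[180:290,280:370],None,fx=4,fy=4),cv2.resize(im[140:250,480:570],None,fx=4,fy=4)])
        cv2.imwrite("pics/crop.png",x[:,:,::-1])
E
```

```text
scene strip [ 531. -109.] [279.  40.] ang 3.4 near [ 392. -117.] far [ 670. -101.] area 1135.0
scene stripe [531.  54.] [159.  12.] ang 1.7 near [451.  52.] far [610.  57.] area 188.0
side strip [ 531. -107.] [281.  42.] ang 3.4 near [ 391. -115.] far [671. -98.] area 1204.5
side stripe [530.  57.] [156.   9.] ang 1.7 near [452.  55.] far [608.  59.] area 165.0
```

View pics/crop.png

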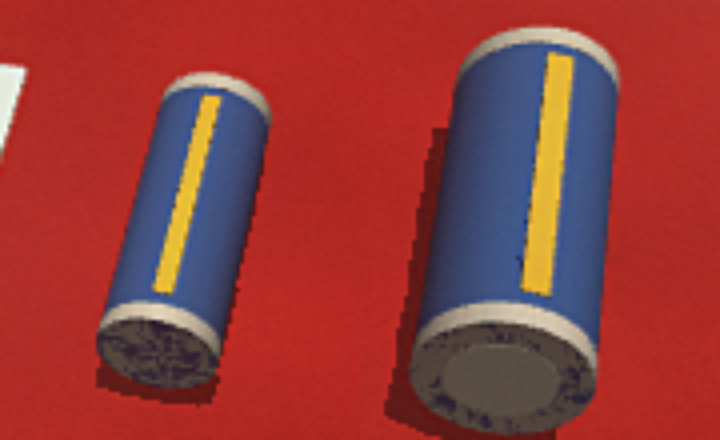

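The crop confirms it: the left tin (A) is the smaller one with the stripe on top, and it stands beside the strip. The two views agree:

| Item | Position (mm) | Axis angle |
|---|---|---|
| Tin A | about (531, 55.5) | 1.7° |
| Strip | about (531, -108) | 3.4° |

The stripe sits at z=76 mm and is consistent with a 200 mm tin. The strip measures 280x40 mm, as specified. I'll move above the tin with the fingers shut.

Request:
{"api": "move_arm", "payload": {"moves": [[[0.03,0.041,0,-3,0],[0.06,0.082,0,-6,0],[0.09,0.123,0,-9,0],[0.12,0.164,0,-12,0],[0.15,0.205,0,-13,0]]]}}

```text
clock: 0.82
eef_pos: [0.2834, -0.2756, 0.2313]
tool_rot: [1.0, 0.02, 0.0, 0.0]
ft_force: [1.0, -0.7, 0.8]
grip_width: 0.0003
grasp_force: 0.0
```

Request:
{"api": "move_arm", "payload": {"moves": [[[0.03,0.041,0,0,0],[0.06,0.082,0,0,0],[0.09,0.123,0,0,0],[0.12,0.164,0,0,0],[0.15,0.205,0,0,0]]]}}

```text
clock: 1.45
eef_pos: [0.4335, -0.0705, 0.2313]
tool_rot: [1.0, 0.021, 0.0, 0.0]
ft_force: [1.1, -0.3, 0.3]
grip_width: -0.0002
grasp_force: 0.0
```

Request:
{"api": "move_arm", "payload": {"moves": [[[0.03,0.041,-0.01,0,0],[0.06,0.082,-0.03,0,0],[0.09,0.12,-0.05,0,0],[0.098,0.127,-0.07,0,0],[0.098,0.127,-0.08,0,0]]]}}

```text
clock: 2.08
eef_pos: [0.5313, 0.0392, 0.1495]
tool_rot: [0.999, 0.034, -0.002, -0.006]
ft_force: [-0.5, -0.0, 0.9]
grip_width: 0.0003
grasp_force: 0.0
```

```bash
python3 - <<'E'
from h import *
o=monitor.get_obs();print(o["clock"],o["eef_pos"],o["ft_force"],o["tool_rot"],o["grip_width"])
im,K,e,A=cam("wrist");cv2.imwrite("pics/w1.png",im[:,:,::-1])
print("cam",e)
hsv=cv2.cvtColor(im,cv2.COLOR_RGB2HSV)
ye=cv2.inRange(hsv,(20,120,120),(35,255,255))
cs,_=cv2.findContours(ye,cv2.RETR_EXTERNAL,cv2.CHAIN_APPROX_NONE)
for c in cs:
    if cv2.contourArea(c)>200:
        P=np.array([onz(p,.076,K,e,A)[:2]*1000 for p in c[:,0].astype(float)],np.float32)
        print(cv2.minAreaRect(P),c[:,0].min(0),c[:,0].max(0))
E
```

```text
2.075 [0.53133559 0.03923367 0.14954195] [-0.45148806 -0.01633849  0.93761122] [ 0.99941216  0.03363325 -0.00168605 -0.00642687] 0.00027705126687576856
cam [0.60642855 0.04270146 0.29206339]
((553.3687133789062, 56.84426498413086), (116.55440521240234, 11.457097053527832), 1.6709132194519043) [281 117] [303 302]
```

View pics/w1.png

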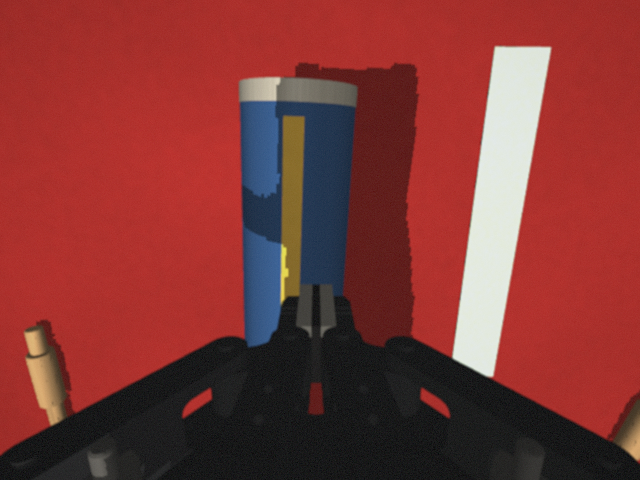

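The wrist view shows the tin's stripe at pixels x 281–303, which is y≈57 mm. The strip is to the right at (505,210), and the fingertips at (316,290) are narrow. Next I'll go down just behind the top of the tin, on the +y side, and start rolling toward -y.

Request:
{"api": "move_arm", "payload": {"moves": [[[0,0.008,0,0,0],[0,0.01,-0.03,0,0],[0,0.01,-0.05,0,0],[0,0.01,-0.06,0,0],[0,0.01,-0.066,0,0]]]}}

```text
clock: 2.75
eef_pos: [0.5326, 0.0437, 0.0859]
tool_rot: [0.999, 0.037, 0.0, -0.009]
ft_force: [-0.3, -0.0, -0.4]
grip_width: -0.0001
grasp_force: 0.0
```

```bash
python3 - <<'E'
from h import *
o=monitor.get_obs();print(o["joint_pos"].round(3),o["joint_vel"].round(3),R.from_quat(o["tool_rot"]).as_matrix().round(3))
E
```

```text
[ 0.072  0.414 -0.148  1.008  0.017  3.141] [ 0.001  0.048 -0.052 -0.114  0.    -0.001] [[ 0.997  0.073 -0.   ]
 [ 0.073 -0.997  0.017]
 [ 0.001 -0.017 -1.   ]]
```

Request:
{"api": "move_arm", "payload": {"moves": [[[0,0,0,0,0],[0,0,0,0,0]]]}}

```text
clock: 3.0
eef_pos: [0.5328, 0.0439, 0.0862]
tool_rot: [0.999, 0.037, 0.0, -0.009]
ft_force: [-0.3, 0.1, -1.0]
grip_width: 0.0001
grasp_force: 0.0
```

Joint 6 is at its limit. I'll back off and turn +88°, which frees the joint and puts the 22 mm pad width along the rolling direction.

Request:
{"api": "move_arm", "payload": {"moves": [[[0,0,0.03,10,0],[0,0,0.03,20,0],[0,0,0.03,30,0],[0,0,0.03,40,0],[0,0,0.03,50,0]]]}}

```text
clock: 3.62
eef_pos: [0.5327, 0.044, 0.1161]
tool_rot: [0.889, 0.458, -0.003, -0.007]
ft_force: [-0.6, -0.2, -0.9]
grip_width: 0.0002
grasp_force: 0.0
```

Request:
{"api": "move_arm", "payload": {"moves": [[[0,0.01,0,10,0],[0,0.02,0,20,0],[0,0.02,0,30,0],[0,0.02,0,38,0],[0,0.02,0,38,0]]]}}

```text
clock: 4.25
eef_pos: [0.5326, 0.0641, 0.1159]
tool_rot: [0.694, 0.72, -0.006, -0.005]
ft_force: [1.0, -0.4, -0.3]
grip_width: 0.0
grasp_force: 0.0
```

```bash
python3 - <<'E'
from h import *
o=monitor.get_obs();print(o["eef_pos"],o["joint_pos"].round(3),R.from_quat(o["tool_rot"]).as_matrix().round(3),o["ft_force"])
E
```

```text
[0.5326119  0.06408056 0.11592732] [ 1.190e-01  4.000e-01 -8.100e-02  1.105e+00  1.000e-03  1.652e+00] [[-0.037  0.999 -0.016]
 [ 0.999  0.037 -0.001]
 [-0.    -0.016 -1.   ]] [ 0.95031406 -0.35757492 -0.27309249]
```

Request:
{"api": "move_arm", "payload": {"moves": [[[0,0.011,-0.02,0,0],[0,0.011,-0.034,0,0],[0,0.011,-0.039,0,0],[0,0.009,-0.041,0,0],[0,0.005,-0.042,0,0]]]}}

```text
clock: 4.88
eef_pos: [0.5319, 0.0691, 0.0747]
tool_rot: [0.693, 0.721, -0.006, -0.006]
ft_force: [-5.0, 1.1, 12.3]
grip_width: 0.0001
grasp_force: 6.4
```

Request:
{"api": "move_arm", "payload": {"moves": [[[0,-0.008,0.0007,0,0],[0,-0.018,0.001,0,0],[0,-0.028,0.001,0,0],[0,-0.036,0.001,0,0],[0,-0.042,0.001,0,0]]]}}

```text
clock: 5.5
eef_pos: [0.5329, 0.0262, 0.076]
tool_rot: [0.694, 0.72, -0.005, -0.005]
ft_force: [-2.2, 0.1, 4.9]
grip_width: 0.0002
grasp_force: 2.8
```

```bash
cat > t.py <<'E'
from h import *
import sys
o=monitor.get_obs();print(o["clock"],o["eef_pos"].round(4),o["ft_force"].round(1))
for n in sys.argv[1:]:
    im,K,e,A=cam(n); hsv=cv2.cvtColor(im,cv2.COLOR_RGB2HSV)
    # steel far/near ends + blue body: silhouette extremes across y, cast at z=.038
    m=cv2.inRange(hsv,(100,80,20),(125,255,255)); cs,_=cv2.findContours(m,cv2.RETR_EXTERNAL,cv2.CHAIN_APPROX_NONE)
    for c in cs:
        if cv2.contourArea(c)<150: continue
        P=np.array([onz(p,.038,K,e,A)[:2]*1000 for p in c[:,0].astype(float)],np.float32)
        (cx,cy),wh,a=cv2.minAreaRect(P)
        if .35<cx/1000<.7 and cy<130: print(n,"body",round(cx),round(cy),np.round(wh),round(a,1))
E
python3 t.py scene side
```

```text
5.5 [0.5329 0.0262 0.076 ] [-2.2  0.1  4.9]
scene body 511 42 [ 75. 190.] 83.7
side body 539 39 [177.  51.] 0.5
```

The stroke moved the hand 43 mm, and the views put the tin near y≈35, so it's rolling with no slip. I'll finish this stroke, lift, go back and take the next one.

Request:
{"api": "move_arm", "payload": {"moves": [[[0,-0.007,0,0,0],[0,-0.012,-0.0003,0,0],[0,-0.014,-0.0003,0,0],[0,-0.014,0.01,0,0],[0,0.0,0.025,0,0]]]}}

```text
clock: 6.22
eef_pos: [0.532, 0.0266, 0.0999]
tool_rot: [0.694, 0.72, -0.006, -0.006]
ft_force: [0.2, -0.3, 0.2]
grip_width: 0.0003
grasp_force: 0.0
```

Request:
{"api": "move_arm", "payload": {"moves": [[[0,0.02,0,0,0],[0,0.02,-0.012,0,0],[0,0.02,-0.02,0,0],[0,0.02,-0.02,0,0]]]}}

```text
clock: 6.72
eef_pos: [0.5307, 0.0467, 0.0775]
tool_rot: [0.693, 0.721, -0.008, -0.007]
ft_force: [0.0, -0.8, -0.2]
grip_width: -0.0004
grasp_force: 0.0
```

```bash
python3 t.py scene side wrist; python3 - <<'E'
from h import *
im=cam("wrist")[0];cv2.imwrite("pics/w2.png",im[:,:,::-1])
E
```

```text
6.725 [0.5307 0.0467 0.0775] [ 0.  -0.8 -0.2]
scene body 522 16 [ 50. 164.] 88.8
wrist body 532 21 [221.  86.] 2.5
```

View pics/w2.png

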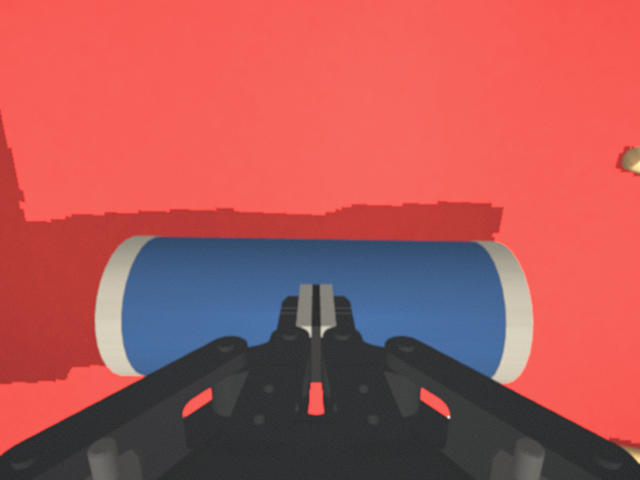

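The wrist view now shows the whole tin lying level, with blue between rows 240 and 377 and the fingertips at (316,285). I'll get its axis position from the tangent rays.

```bash
cat > w.py <<'E'
from h import *
o=monitor.get_obs();print(o["clock"],o["eef_pos"].round(4),o["ft_force"].round(1))
im,K,e,A=cam("wrist"); hsv=cv2.cvtColor(im,cv2.COLOR_RGB2HSV)
m=cv2.inRange(hsv,(100,80,20),(125,255,255))|cv2.inRange(hsv,(20,120,90),(35,255,255))
for s in(-1,1):
    cs=range(145,196,5) if s<0 else range(440,491,5)
    out=[]
    for u in cs:
        v=np.where(m[:,u])[0]
        if len(v)<20: continue
        v=v[(v>100)]
        a,b=ray((u,v.min()-.5),K,A),ray((u,v.max()+.5),K,A)
        a=a/np.hypot(*a[1:]);b=b/np.hypot(*b[1:]); d=a+b   # bisector in y-z
        P=e+d*(.038-e[2])/d[2]; half=.5*np.arccos(np.clip(a[1:]@b[1:],-1,1)); rad=np.hypot(*(P-e)[1:])*np.sin(half)
        out.append([*P[:2]*1000,rad*1000,v.min(),v.max()])
    if out: print("x,y,radius:",np.median(out,0).round(1))
w=((hsv[:,:,1]<60)&(hsv[:,:,2]>150)).astype(np.uint8)
for c in cv2.findContours(w,cv2.RETR_EXTERNAL,cv2.CHAIN_APPROX_NONE)[0]:
    if cv2.contourArea(c)>1500:
        P=np.array([onz(p,0,K,e,A)[:2]*1000 for p in c[:,0].astype(float)],np.float32); print("white@z0",np.round(cv2.boxPoints(cv2.minAreaRect(P))).tolist())
E
python3 w.py
```

```text
6.925 [0.5323 0.0466 0.0793] [-0.   0.6 -0.6]
x,y,radius: [452.4  24.9  34.4 238.  363. ]
x,y,radius: [617.7  30.5  32.5 243.  365. ]
white@z0 [[644.0, 51.0], [664.0, -51.0], [690.0, -46.0], [671.0, 56.0]]
white@z0 [[377.0, -54.0], [407.0, -58.0], [419.0, 44.0], [389.0, 47.0]]
```

```bash
python3 - <<'E'
s=open("w.py").read()
a=s.index("        a,b=ray"); b=s.index("    if out")
s=s[:a]+'''        d=ray((u,v.min()-.5),K,A); P=e+d*(.038-e[2])/d[2]
        out.append([P[0]*1000,P[1]*1000-38*np.hypot(d[1],d[2])/abs(d[2]),v.min()])
'''+s[b:]
open("w.py","w").write(s)
E
python3 w.py
```

```text
6.975 [0.5324 0.0466 0.0795] [-0.5 -0.3  0.9]
x,y,radius: [455.2  21.1 238. ]
x,y,radius: [612.4  25.7 242. ]
white@z0 [[644.0, 51.0], [664.0, -51.0], [691.0, -46.0], [670.0, 56.0]]
white@z0 [[377.0, -55.0], [407.0, -58.0], [419.0, 44.0], [389.0, 48.0]]
```

Request:
{"api": "move_arm", "payload": {"moves": [[[0,-0.002,-0.003,0,0],[0,-0.004,-0.0045,0,0],[0,-0.01,-0.005,0,0],[0,-0.02,-0.0045,0,0],[0,-0.03,-0.004,0,0]]]}}

```text
clock: 7.65
eef_pos: [0.5328, 0.0164, 0.0761]
tool_rot: [0.693, 0.721, -0.006, -0.005]
ft_force: [1.1, -0.5, 2.6]
grip_width: -0.0004
grasp_force: 1.1
```

```bash
python3 w.py
```

```text
7.65 [0.5328 0.0164 0.0761] [ 1.1 -0.5  2.6]
x,y,radius: [458.2   8.  210. ]
x,y,radius: [609.   12.5 214. ]
white@z0 [[639.0, 44.0], [660.0, -59.0], [693.0, -53.0], [671.0, 51.0]]
white@z0 [[376.0, -63.0], [409.0, -66.0], [420.0, 35.0], [387.0, 39.0]]
```

The tin is at y≈10 and rolling well, with yaw 1.7°. I'll continue the stroke, then lift and reset.

Request:
{"api": "move_arm", "payload": {"moves": [[[0,-0.01,-0.0007,0,0],[0,-0.02,-0.001,0,0],[0,-0.028,-0.001,0,0],[0,-0.035,-0.0012,0,0],[0,-0.04,-0.0015,0,0]]]}}

```text
clock: 8.32
eef_pos: [0.5339, -0.0238, 0.0752]
tool_rot: [0.693, 0.72, -0.005, -0.004]
ft_force: [0.1, -0.6, 6.9]
grip_width: -0.0005
grasp_force: 3.3
```

Request:
{"api": "move_arm", "payload": {"moves": [[[0,-0.002,0.006,0,0],[0,0.012,0.025,0,0],[0,0.032,0.02,0,0],[0,0.032,0.006,0,0],[0,0.032,0.006,0,0]]]}}

```text
clock: 8.95
eef_pos: [0.5299, 0.0091, 0.0771]
tool_rot: [0.693, 0.721, -0.008, -0.008]
ft_force: [-0.5, 0.0, -0.1]
grip_width: 0.0004
grasp_force: 0.0
```

```bash
python3 w.py
```

```text
8.95 [0.5299 0.0091 0.0771] [-0.5  0.  -0.1]
x,y,radius: [453.3 -13.4 234. ]
x,y,radius: [608.1  -8.7 239. ]
white@z0 [[644.0, 19.0], [664.0, -91.0], [694.0, -85.0], [674.0, 24.0]]
white@z0 [[378.0, -89.0], [411.0, -92.0], [422.0, 12.0], [390.0, 16.0]]
```

The tin is at y≈-11. Third stroke.

Request:
{"api": "move_arm", "payload": {"moves": [[[0,-0.002,-0.003,0,0],[0,-0.004,-0.0045,0,0],[0,-0.01,-0.005,0,0],[0,-0.02,-0.0045,0,0],[0,-0.03,-0.004,0,0]]]}}

```text
clock: 9.62
eef_pos: [0.5327, -0.0219, 0.0762]
tool_rot: [0.693, 0.721, -0.006, -0.005]
ft_force: [0.8, 0.1, 0.6]
grip_width: 0.0
grasp_force: 0.2
```

Request:
{"api": "move_arm", "payload": {"moves": [[[0,-0.01,-0.0007,0,0],[0,-0.02,-0.001,0,0],[0,-0.028,-0.001,0,0],[0,-0.035,-0.0012,0,0],[0,-0.04,-0.0015,0,0]]]}}

```text
clock: 10.25
eef_pos: [0.533, -0.0618, 0.0745]
tool_rot: [0.693, 0.721, -0.006, -0.005]
ft_force: [2.9, -0.9, 3.0]
grip_width: 0.0003
grasp_force: 1.3
```

Request:
{"api": "move_arm", "payload": {"moves": [[[0,-0.002,0.006,0,0],[0,0.012,0.025,0,0],[0,0.032,0.02,0,0],[0,0.032,0.006,0,0],[0,0.032,0.006,0,0]]]}}

```text
clock: 10.88
eef_pos: [0.5298, -0.0287, 0.0777]
tool_rot: [0.693, 0.721, -0.008, -0.008]
ft_force: [0.1, 0.2, 0.1]
grip_width: 0.0001
grasp_force: 0.0
```

```bash
python3 w.py
```

```text
10.875 [ 0.5298 -0.0287  0.0777] [0.1 0.2 0.1]
x,y,radius: [453.3 -47.6 228. ]
x,y,radius: [607.7 -42.9 232. ]
white@z0 [[644.0, -15.0], [654.0, -122.0], [692.0, -118.0], [683.0, -11.0]]
white@z0 [[384.0, -21.0], [384.0, -137.0], [424.0, -137.0], [424.0, -21.0]]
```

The tin is at y≈-45. Fourth stroke.

Request:
{"api": "move_arm", "payload": {"moves": [[[0,0.001,-0.003,0,0],[0,-0.002,-0.0045,0,0],[0,-0.01,-0.005,0,0],[0,-0.02,-0.0045,0,0],[0,-0.03,-0.004,0,0]]]}}

```text
clock: 11.55
eef_pos: [0.5322, -0.0601, 0.0763]
tool_rot: [0.693, 0.72, -0.006, -0.006]
ft_force: [0.1, -1.0, -0.5]
grip_width: -0.0002
grasp_force: 0.0
```

Request:
{"api": "move_arm", "payload": {"moves": [[[0,-0.01,-0.0007,0,0],[0,-0.02,-0.001,0,0],[0,-0.027,-0.001,0,0],[0,-0.032,-0.0012,0,0],[0,-0.036,-0.0015,0,0]]]}}

```text
clock: 12.18
eef_pos: [0.5319, -0.0953, 0.0745]
tool_rot: [0.693, 0.721, -0.006, -0.006]
ft_force: [-0.7, 0.3, -0.3]
grip_width: 0.0
grasp_force: 0.2
```

Request:
{"api": "move_arm", "payload": {"moves": [[[0,-0.002,0.006,0,0],[0,0.012,0.025,0,0],[0,0.034,0.02,0,0],[0,0.034,0.006,0,0],[0,0.034,0.006,0,0]]]}}

```text
clock: 12.8
eef_pos: [0.5306, -0.0611, 0.0792]
tool_rot: [0.693, 0.721, -0.007, -0.007]
ft_force: [0.4, 0.6, 0.2]
grip_width: -0.0001
grasp_force: 0.0
```

```bash
python3 w.py
```

```text
12.8 [ 0.5306 -0.0611  0.0792] [0.4 0.6 0.2]
x,y,radius: [453.6 -80.5 228. ]
x,y,radius: [609.2 -75.7 232. ]
white@z0 [[644.0, -46.0], [661.0, -151.0], [694.0, -145.0], [678.0, -41.0]]
white@z0 [[382.0, -154.0], [415.0, -158.0], [427.0, -53.0], [394.0, -49.0]]
```

The tin is at y≈-78 and needs about 30 mm more. Last stroke, slightly lower because the contact had become light.

Request:
{"api": "move_arm", "payload": {"moves": [[[0,0.0,-0.003,0,0],[0,-0.002,-0.0055,0,0],[0,-0.01,-0.006,0,0],[0,-0.02,-0.0055,0,0],[0,-0.029,-0.005,0,0]]]}}

```text
clock: 13.48
eef_pos: [0.5327, -0.0909, 0.0761]
tool_rot: [0.693, 0.721, -0.006, -0.005]
ft_force: [0.1, -0.0, 1.0]
grip_width: 0.0003
grasp_force: 0.4
```

Request:
{"api": "move_arm", "payload": {"moves": [[[0,-0.01,-0.0007,0,0],[0,-0.018,-0.001,0,0],[0,-0.024,-0.001,0,0],[0,-0.028,-0.0012,0,0],[0,-0.03,-0.0012,0,0]]]}}

```text
clock: 14.1
eef_pos: [0.5334, -0.1208, 0.0753]
tool_rot: [0.693, 0.721, -0.005, -0.005]
ft_force: [2.5, -0.4, 5.0]
grip_width: -0.0003
grasp_force: 2.4
```

Request:
{"api": "move_arm", "payload": {"moves": [[[0,-0.001,0.006,0,0],[0,0.01,0.03,0,0],[0,0.034,0.03,0,0],[0,0.034,0.02,0,0],[0,0.034,0.02,0,0]]]}}

```text
clock: 14.72
eef_pos: [0.5303, -0.086, 0.0928]
tool_rot: [0.693, 0.721, -0.008, -0.008]
ft_force: [0.5, 0.1, 0.5]
grip_width: -0.0001
grasp_force: 0.0
```

```bash
python3 w.py; python3 - <<'E'
from h import *
im=cam("side")[0];cv2.imwrite("pics/s2.png",im[:,:,::-1])
E
```

```text
14.725 [ 0.5303 -0.086   0.0928] [0.5 0.1 0.5]
x,y,radius: [ 448.7 -110.5  230. ]
x,y,radius: [ 614.6 -104.9  233. ]
white@z0 [[641.0, -74.0], [662.0, -178.0], [692.0, -172.0], [672.0, -68.0]]
white@z0 [[382.0, -181.0], [419.0, -186.0], [431.0, -81.0], [394.0, -76.0]]
```

View pics/s2.png

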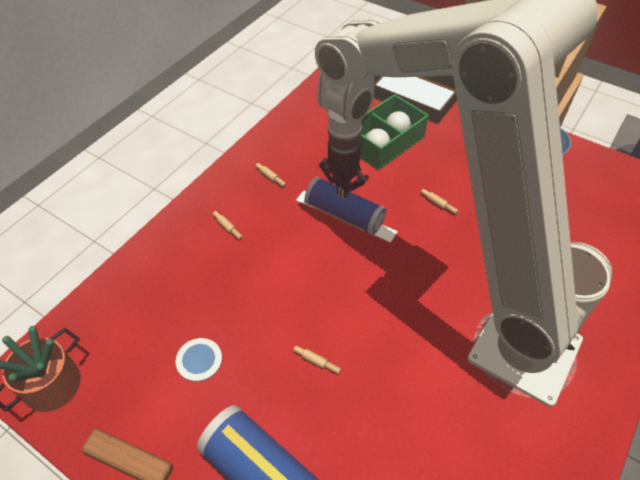

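The side view shows the tin on the strip, with the cream ends visible on both sides at (302,199) and (388,234). The tin's axis is at y≈-108, against the strip's -108. I'll lift the hand away and check once more.

Request:
{"api": "move_arm", "payload": {"moves": [[[0,0,0.03,0,0],[0,0.01,0.07,0,0],[0,0.02,0.11,0,0],[0,0.03,0.13,0,0],[0,0.03,0.13,0,0]]]}}

```text
clock: 15.45
eef_pos: [0.5333, -0.0564, 0.2264]
tool_rot: [0.693, 0.721, -0.005, -0.004]
ft_force: [0.6, 0.3, -1.0]
grip_width: 0.0001
grasp_force: 0.0
```

Request:
{"api": "move_arm", "payload": {"moves": [[[0,0,0,0,0],[0,0,0,0,0],[0,0,0,0,0],[0,0,0,0,0]]]}}

```text
clock: 15.95
eef_pos: [0.532, -0.0562, 0.224]
tool_rot: [0.693, 0.721, -0.006, -0.006]
ft_force: [-0.7, -0.3, 0.6]
grip_width: 0.0003
grasp_force: 0.0
```

```bash
python3 - <<'E'
from h import *
im=cam("wrist")[0];cv2.imwrite("pics/w3.png",im[:,:,::-1])
E
sed -i 's/range(145,196,5)/range(215,250,5)/;s/range(440,491,5)/range(390,425,5)/' w.py; python3 w.py
```

```text
16.0 [ 0.532  -0.0562  0.2243] [ 0.5 -0.5 -0.3]
x,y,radius: [ 452.9 -109.9  223. ]
x,y,radius: [ 615.  -105.9  226. ]
white@z0 [[391.0, -87.0], [393.0, -172.0], [433.0, -171.0], [431.0, -86.0]]
```

View pics/w3.png

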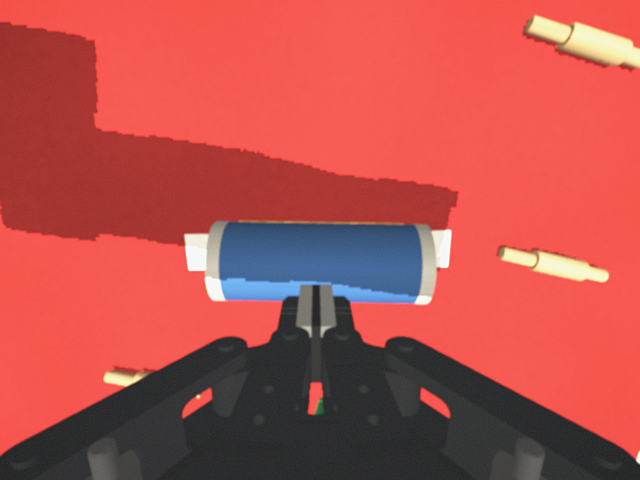

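The wrist view shows the tin at rest along the strip. Felt shows at both ends, at (196,252) and (444,249), and the axis is still at y≈-108 mm. The hand is clear, so I'll hand in.

```bash
python3 -c "
from h import *
print(job.job_done())"
```

```text
the job is handed in; nothing more can be done
None
```

The blue ball tin was rolled in five fingertip strokes and lies at rest along the cream felt strip, measured within about 2 mm of its centre line; the hand is clear and the job was handed in at about 16 s, with no verdict returned.

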